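# Draw the deep lid off the watch box

## Robot

A 6-joint arm with a two-finger parallel gripper is mounted at the origin on the work surface. World frame = base frame: x ahead of the robot, y to its left, z up, the work surface at z = 0. Lengths are in mm, angles in degrees, forces in N, time in s.
With the tool pointing down it reaches from about 325 to 775 mm from the base axis. Payload 9.3 kg.
Tool frame: the origin (TCP) lies at the very end of the fingers, on their centre line; the grasp point (between the pads) lies 19 mm behind it (robot.grip_point_offset is the distance from the TCP to the grasp point, in mm); z points along the fingers, y is the line along which they close (so a half turn about z gives the same grasp; the last joint's range is limited). The gripper opens to 85 mm and grips with 20 to 120 N. Pads are 22 mm wide; open, the fingers measure 114 mm over their backs; the gripper's body (76 mm by 85 mm) begins 54 mm behind the grasp point. The pads swing forward as they close: fully open they stand 13 mm farther back than shut.
Start: joints at [65.913, 14.817, 1.232, 76.415, 0, 81.257], TCP at [145.537, 530.392, 231.279] pointing down, gripper open.
Joint ranges: [-174.27, 174.27], [-52.1, 104.24], [-59.71, 78.15], [-110.17, 111.67], [-87.03, 83.33], [-180, 180]. Speed limits (degrees/s): [127.2, 127.2, 159.86, 180, 180, 180].

## Interface

Orientations are given as a 3x3 rotation matrix whose columns are the frame's x, y, z axes.
In Python, from bench import robot gives the robot as it stands. Calls block until the motion is done:
- robot.move_ptp(position, orientation): joint-space move of the TCP to a pose.
- robot.servo_line(position, feed=150, frame=None, until_force=None): straight line of the TCP; frame=None keeps the orientation; feed is the mean speed in mm/s. With until_force (N) it stops when the force on the tool has changed by that much, and returns True; else False.
- robot.move_joints(angles): joint-space move.
- robot.grip(opening): finger opening in mm; the grip force is fixed at half the most; returns when the fingers have stopped.
- robot.sleep(seconds).
- robot.inverse_kinematics(position, orientation): joint angles nearest the present ones, or None.
- robot.state(): the state.
- robot.read_camera(name): name is "side" or "top"; returns the picture (480x640x3 uint8, red, green, blue); there is no depth.
- robot.camera_params(name): a dict with "camera_matrix" (3x3 intrinsics, pixels), "distortion" ([k1, k2, p1, p2, k3] as OpenCV has them; the pictures are not rectified), "world_from_camera" (4x4, takes a point from camera to world coordinates). Camera axes: x right, y down, z forward; pixel columns grow to the right and rows downward; lengths in mm; the calibration is good to about 2 mm. A picture is of the moment at which its call begins. camera_params takes no time and is no camera call.
A pose or a line that the arm cannot do raises robot.MotionError and nothing moves.
- robot.finish_job(): hands the job in; it is judged then, once.
Trained networks look in the newest picture that a camera, given by its name, has taken for a name from the list of things; names that differ only in an ending like _2 or _b are one class to them, and where a whole thing is asked for, a point or a joint stands for the part that bears it (a point fixed in the world has none). Each returns a list of dicts, best first, with "score" (0 to 1); they miss things now and then, are a little off and sometimes report something else, mostly with a low value. They report only what shows in the picture. A call takes as long as a camera call. They do not tell look-alikes from the thing itself.
- robot.search_frame(camera, thing): "extent" ([left, top, width, height] in pixels, round what is visible of it).
The state is a dict: "t": time; "qpos": joint angles; "joint_vel": joint speeds; "tau": joint torques, N m; "position": TCP position; "tcp_rot": TCP orientation; "ft_force": force on the tool from outside, world axes, zero at the start; "ft_torque": the same for the moment, N m; "width": finger opening in mm; "gripper_force": force on a finger pad.
Only numpy, scipy, OpenCV 4.12 (cv2) and the standard library are available. Lean on these libraries where they do the work, as an engineer would, in place of code of your own. Each camera call takes 0.05 s, during which the arm holds its last target. There are 200 camera calls.

## Task

Open the watch box: first slide it along the ledge, lid still on, fully home under the lips of the grey keeper, so that its foot is held down, then draw the tight blue lid straight up off it. Stand the lid upright, mouth down, in the empty clear tray without dropping it. The box base must stay on the ledge and end in the keeper, and everything else must be left where it is.

Things in the scene. Friction and masses are not known exactly. Their poses are not given: they have to be found in the camera images.
- box_base: Base of the watch box, loose on the ledge, about 0.24 kg. Origin: centre of its underside, z up, x towards the back of the keeper (within 0.3 rad at the start), y across. Dark wood foot plate 92 x 92 mm, 6 mm thick; on it a 58 x 58 mm dark wood plinth up to 26 mm; on that a white neck (see point box_neck).
- box_neck (a point): Top centre of the base's white hollow neck, 50 x 50 mm, from 26 to 74 mm above the ledge; a silver watch lies inside. Sprung cork pads on its +y and -y faces grip the lid from inside: drawing it off takes about 6 to 13 N, more than the base weighs, so an unheld base comes up with the lid. The grip ends when the lid has risen about 30 mm.
- box_lid: Blue square lid of the watch box, thin brass line near its rim, 58 x 58 mm outside, 54 mm tall, walls 2.5 mm, 50 mm deep inside, 70 g. Origin: centre of its open lower rim, z up through its closed top, x and y along its sides. Closed, its rim rests on the plinth 26 mm above the ledge, its top at 80 mm. It has 1.5 mm play round the neck and must rise 48 mm to clear it.
- keeper: Grey plastic keeper screwed to the ledge. Origin: on the ledge, where the centre of the base's foot lies when home. x points into it, z up. Two side rails 13 mm high, inner faces at y = +-50 mm, x from -35 to 55 mm, with turned-in lips from |y| = 37 mm outwards, undersides 9 mm above the ledge (3 mm over the foot). Back stop face at x = 47 mm (foot against it: base at x = 1 mm).
- keeper_mouth (a point): Middle of the keeper's mouth, on the ledge, 69 mm from the keeper's origin towards its -x (roughly towards the robot). Here 9 mm high guides stand flared out to |y| = 68 mm; they narrow to the rails at x = -35 mm. No sill: the foot slides in along the ledge.
- tray_empty: The empty one of two equal clear plastic trays, fixed to the ledge: 130 x 130 mm outside, walls 3 mm thick and 18 mm high, floor 3 mm thick. Origin: centre of its underside; x and y along its sides. It may be on either side of the keeper.
- tray_full: The other clear tray of the same size and shape, fixed, with the comb and tweezers in it. Origin: centre of its underside.
- comb: Black plastic comb, 112 x 22 x 4 mm, lying in the other tray; origin at the underside near its centre. Leave it alone.
- tweezers: Steel tweezers, 92 x 8 x 6 mm, lying in the other tray; origin at the centre of the underside. Leave them alone.
- saucer: White ceramic earring saucer, 90 mm across, 16 mm tall, beyond the keeper; origin at the centre of the underside. Leave it alone.
- mirror: Closed round compact mirror, red top and black bottom, 72 mm across, 14 mm tall, beyond the keeper; origin at the centre of the underside. Leave it alone.
- cream_jar: White cream jar with a green cap, 56 mm across, 48 mm tall; origin at the centre of the underside. Leave it alone.
- oil_bottle: Small amber bottle with a black cap, 38 mm across, 85 mm tall; origin at the centre of the underside. Leave it alone.
Mind the look-alikes: they are no part of the job. Of the things that look like the box_base, the largest one is meant.

How it is judged:
By the outcome, as a careful person would: the job done as asked, in the order asked, and still so for the second after the job is handed in, with the robot touching nothing.
It also fails if it takes over 64 s, if anything falls off the work surface, if the arm or the gripper's body presses on something with over 40 N, if the wrist force passes 120 N, or if a joint passes its speed limit or range.

## Working session

There is one attempt and no reset: what is moved stays moved. The work goes in short steps, each a Python script; the robot and the scene stay as the last script left them, time stands still between calls to the robot, and variables do not carry over. Pictures are saved under pics/ and viewed, at most 10 in all, crops included, and the job is handed in when it is done.

```bash
mkdir -p pics; ls; python3 - <<'E'
from bench import robot
import cv2,numpy as np
for c in("top","side"):
    im=robot.read_camera(c); cv2.imwrite(f"pics/{c}0.png",cv2.cvtColor(im,cv2.COLOR_RGB2BGR))
    p=robot.camera_params(c); print(c,np.array(p["camera_matrix"]).round(1).tolist(),p["distortion"],np.array(p["world_from_camera"]).round(3).tolist())
    for t in("box_base","box_lid","keeper","tray_empty","tray_full","comb","oil_bottle","cream_jar"):
        print(t,[(round(d["score"],2),np.round(d["extent"]).tolist()) for d in robot.search_frame(c,t)[:4]])
print(robot.state()["t"])
E
```

```text
pics
top [[524.8, 0.0, 321.7], [0.0, 524.8, 239.3], [0.0, 0.0, 1.0]] [0.00563494 0.         0.         0.         0.        ] [[0.005, -0.986, 0.166, 411.766], [-1.0, -0.004, 0.005, 20.429], [-0.004, -0.166, -0.986, 1065.206], [0.0, 0.0, 0.0, 1.0]]
box_base [(0.82, [368.0, 324.0, 43.0, 44.0]), (0.79, [317.0, 248.0, 56.0, 58.0]), (0.66, [300.0, 330.0, 39.0, 45.0]), (0.36, [211.0, 269.0, 1.0, 44.0])]
box_lid [(0.84, [329.0, 258.0, 36.0, 36.0])]
keeper [(0.58, [300.0, 183.0, 75.0, 62.0])]
tray_empty [(0.65, [158.0, 257.0, 69.0, 71.0])]
tray_full [(0.64, [160.0, 261.0, 70.0, 66.0])]
comb [(0.58, [175.0, 266.0, 16.0, 57.0])]
oil_bottle [(0.76, [446.0, 164.0, 22.0, 21.0])]
cream_jar [(0.94, [197.0, 158.0, 34.0, 34.0])]
side [[562.6, 0.0, 325.6], [0.0, 562.6, 237.6], [0.0, 0.0, 1.0]] [-0.12232661  0.          0.          0.          0.        ] [[-0.966, -0.194, 0.172, 418.036], [-0.259, 0.718, -0.646, 635.215], [0.002, -0.669, -0.744, 816.085], [0.0, 0.0, 0.0, 1.0]]
box_base [(0.81, [422.0, 218.0, 49.0, 45.0]), (0.72, [288.0, 139.0, 19.0, 32.0]), (0.62, [344.0, 246.0, 50.0, 43.0]), (0.6, [417.0, 274.0, 53.0, 50.0])]
box_lid [(0.88, [352.0, 228.0, 38.0, 42.0]), (0.52, [344.0, 249.0, 49.0, 39.0])]
keeper [(0.67, [256.0, 225.0, 79.0, 68.0])]
tray_empty [(0.87, [332.0, 144.0, 81.0, 59.0])]
tray_full [(0.86, [294.0, 365.0, 102.0, 106.0])]
comb [(0.57, [308.0, 414.0, 73.0, 32.0])]
oil_bottle [(0.91, [289.0, 141.0, 20.0, 34.0])]
cream_jar [(0.81, [188.0, 337.0, 35.0, 42.0])]
0.9
```

```bash
python3 - <<'E'
import cv2
a=cv2.imread("pics/top0.png")[130:390,130:530]; cv2.imwrite("pics/topc.png",cv2.resize(a,(800,520),interpolation=cv2.INTER_CUBIC))
a=cv2.imread("pics/side0.png")[120:480,150:550]; cv2.imwrite("pics/sidec.png",cv2.resize(a,None,fx=1.66,fy=1.66,interpolation=cv2.INTER_CUBIC))
E
```

```text
(no output)
```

View pics/topc.png

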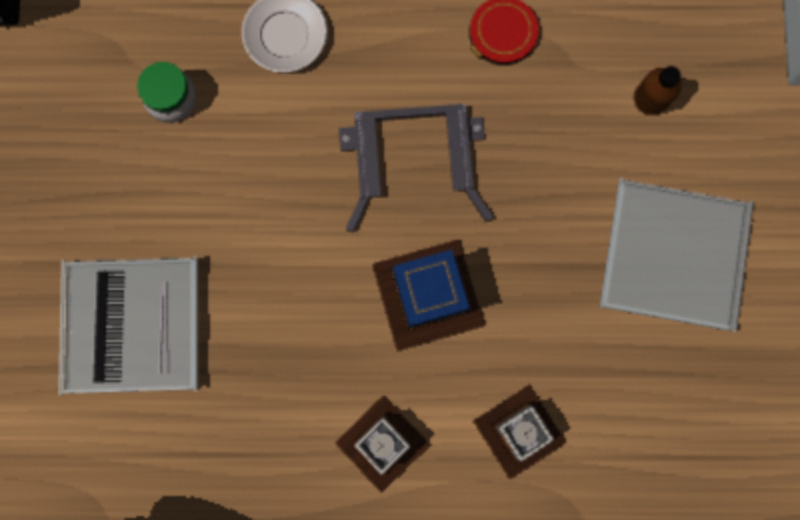

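View pics/sidec.png

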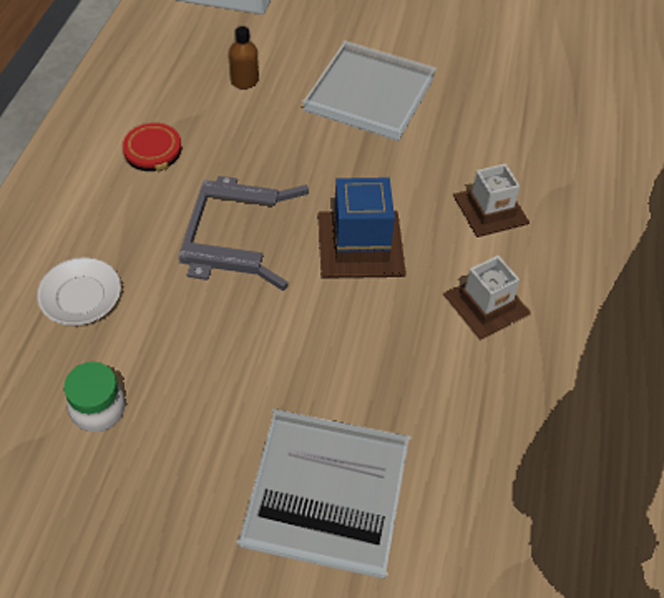

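Top view (×2 crop): lidded box at crop (430,290), keeper at (420,150) opening towards the robot, empty tray on the right (−y) at (677,254), and the full tray on the left. The two unlidded look-alikes are nearer the robot. The side view agrees. Next I fit the known shapes to colour masks in both views.

```bash
cat > fit.py <<'E'
import cv2,numpy as np,itertools
from scipy.optimize import minimize
from bench import robot
S=4
CAM={c:robot.camera_params(c) for c in("top","side")}
def proj(c,P):
    p=CAM[c]; T=np.linalg.inv(np.array(p["world_from_camera"]))
    return cv2.projectPoints(np.float64(P),cv2.Rodrigues(T[:3,:3])[0],T[:3,3],np.array(p["camera_matrix"]),np.array(p["distortion"]))[0][:,0]
def box(x0,x1,y0,y1,z0,z1): return np.array(list(itertools.product((x0,x1),(y0,y1),(z0,z1))),float)
def lid(): return [box(-29,29,-29,29,0,54)]
def tray(): return [box(-65,65,-65,65,0,18)]
def keeper(W=57):
    o=[box(47,55,-W,W,0,13)]
    for s in(1,-1):
        o+=[box(-35,55,*sorted((s*37,s*W)),9,13),box(-35,55,*sorted((s*50,s*W)),0,13)]
        q=np.array([[-35,50],[-35,55],[-69,73],[-69,68]])*[1,s]
        o.append(np.vstack([np.c_[q,np.zeros(4)],np.c_[q,np.full(4,9)]]))
    return o
def pose(P,v):
    c,s=np.cos(v[3]),np.sin(v[3]); return P@np.array([[c,s,0],[-s,c,0],[0,0,1]])+v[:3]
def render(c,parts,v,roi):
    x,y,w,h=roi; m=np.zeros((h*S,w*S),np.uint8)
    for P in parts:
        q=((proj(c,pose(P,v))+.5-[x,y])*S-.5)
        cv2.fillConvexPoly(m,cv2.convexHull(np.round(q*16).astype(np.int32)),255,shift=4)
    return cv2.GaussianBlur(m,(0,0),3).astype(float)
def mask(img,roi,lo,hi,k=0):
    x,y,w,h=roi; a=cv2.resize(img[y:y+h,x:x+w],None,fx=S,fy=S,interpolation=cv2.INTER_CUBIC)
    m=cv2.inRange(cv2.cvtColor(a,cv2.COLOR_RGB2HSV),lo,hi)
    if k: m=cv2.morphologyEx(m,cv2.MORPH_CLOSE,np.ones((k,k)))
    n,l,st,_=cv2.connectedComponentsWithStats(m); m=(l==1+st[1:,4].argmax()).astype(np.uint8)*255
    return cv2.GaussianBlur(m,(0,0),3).astype(float)
def fit(parts,masks,rois,v0,fz=None):
    v0=np.array(v0,float); sc=np.array([10,10,10,.1])
    def V(u):
        v=v0+u*sc
        if fz is not None: v[2]=fz
        return v
    def cost(u):
        return np.mean([1-np.minimum(m,r).sum()/np.maximum(m,r).sum() for c,m in masks.items() for r in[render(c,parts,V(u),rois[c])]])
    r=minimize(cost,np.zeros(4),method="Nelder-Mead",options=dict(initial_simplex=np.vstack([np.zeros(4),np.eye(4)]),xatol=.005,fatol=1e-5,maxiter=400))
    return V(r.x),r.fun
E
python3 - <<'E'
from fit import *
im={c:cv2.cvtColor(cv2.imread(f"pics/{c}0.png"),cv2.COLOR_BGR2RGB) for c in CAM}
def ray(c,px,z):
    p=CAM[c];T=np.array(p["world_from_camera"]);n=cv2.undistortPoints(np.float64([[px]]),np.array(p["camera_matrix"]),np.array(p["distortion"]))[0,0]
    d=T[:3,:3]@[*n,1];return T[:3,3]+d*(z-T[2,3])/d[2]
B,K,G=(105,90,30),(130,255,255),None
spec=dict(lid=(lid(),(347,276),{"top":(318,245,56,56),"side":(340,220,60,55)},((100,110,30),(130,255,255)),9,.2),
 keeper=(keeper(),(340,212),{"top":(290,172,95,80),"side":(250,215,95,90)},((110,0,30),(175,75,200)),5,.1),
 tray=(tray(),(468,257),{"top":(422,210,95,95),"side":(325,138,95,70)},((0,0,90),(179,60,255)),9,-.15))
rows=[]
for n,(P,px,roi,(lo,hi),k,yaw) in spec.items():
    ms={c:mask(im[c],roi[c],lo,hi,k) for c in roi}
    p=ray("top",px,60 if n=="lid" else 5); v0=[p[0],p[1],26 if n=="lid" else 0,yaw]
    for cs in(("top","side"),("top",),("side",)):
        v,f=fit(P,{c:ms[c] for c in cs},roi,v0,None if len(cs)==2 else vv[2])
        if len(cs)==2: vv=v
        print(n,cs,v.round(3),round(f,3))
    for c in roi:
        x,y,w,h=roi[c];a=cv2.resize(im[c][y:y+h,x:x+w],None,fx=S,fy=S)[...,::-1].copy()
        for m,col in((ms[c],(0,255,0)),(render(c,P,vv,roi[c]),(0,0,255))):
            cv2.drawContours(a,cv2.findContours((m>127).astype(np.uint8),1,2)[0],-1,col,1)
        rows.append(cv2.resize(a,(260,260)))
cv2.imwrite("pics/fit.png",np.vstack([np.hstack(rows[::2]),np.hstack(rows[1::2])]))
E
```

```text
lid ('top', 'side') [ 5.13177e+02 -2.03550e+01  2.66000e+01  2.67000e-01] 0.087
lid ('top',) [ 5.13371e+02 -2.02890e+01  2.66000e+01  2.82000e-01] 0.055
lid ('side',) [ 5.1344e+02 -2.6197e+01  2.6600e+01  2.5000e-01] 0.108
keeper ('top', 'side') [ 6.5202e+02 -5.2200e+00  2.2900e+00  8.7000e-02] 0.234
keeper ('top',) [ 6.53149e+02 -5.22900e+00  2.29000e+00  8.40000e-02] 0.278
keeper ('side',) [ 6.5153e+02 -4.8750e+00  2.2900e+00  8.8000e-02] 0.183
tray ('top', 'side') [ 5.54009e+02 -2.69503e+02  3.75700e+00 -1.74000e-01] 0.025
tray ('top',) [ 5.53993e+02 -2.70416e+02  3.75700e+00 -1.81000e-01] 0.028
tray ('side',) [ 5.54173e+02 -2.68500e+02  3.75700e+00 -1.78000e-01] 0.018
```

View pics/fit.png

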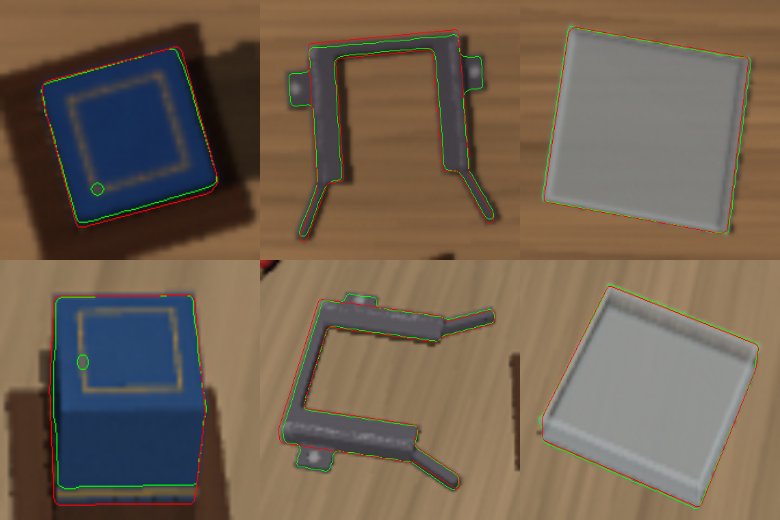

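Fits match both views well, with the ledge at about z = 0–3. Now I grip the lid across its y faces, straighten the box, and slide it to the mouth.

```bash
cat > h.py <<'E'
import numpy as np
from bench import robot
K=np.array([652.1,-5.2]); KY=.087
def R(yaw): c,s=np.cos(yaw),np.sin(yaw); return np.array([[c,s,0],[s,-c,0],[0,0,-1]])
def kp(x,y=0): c,s=np.cos(KY),np.sin(KY); return K+[c*x-s*y,s*x+c*y]
def best(pos,yaw):
    o=[]
    for y in(yaw,yaw+np.pi):
        q=robot.inverse_kinematics(pos,R(y))
        if q is not None: o.append((abs(q[5]),y,np.round(q,1)))
    return min(o,key=lambda a:a[0])
def st(m=""):
    s=robot.state(); print(m,round(s["t"],2),np.round(s["position"],1),"F",np.round(s["ft_force"],1),"w",round(s["width"],1),"g",round(s["gripper_force"],1),"q6",round(s["qpos"][5]))
E
python3 - <<'E'
from h import *
p=[513.3,-20.4]
_,y,q=best([*p,130],.275); print(y,q)
robot.move_ptp([*p,130],R(y)); st()
robot.servo_line([*p,33],feed=100,until_force=8); st("down")
robot.grip(50); st("grip")
off=y-.275
robot.servo_line([*kp(-122),33],feed=40,frame=R(KY+off)); st("aligned")
open("off","w").write(str(off))
import cv2
ims=[]
for c in("top","side"):
    im=robot.read_camera(c)[...,::-1]; ims.append(cv2.resize(im[150:350,250:450],(400,400)))
cv2.imwrite("pics/a.png",np.hstack(ims))
E
```

```text
3.416592653589793 [-11.6  14.3 -14.7  61.    0.  -27.4]
 3.28 [513.3 -19.8 130.1] F [-0.2 -0.3  0.2] w 85.5 g 0.0 q6 -27
down 4.4 [513.7 -20.4  33.5] F [ 0.  -1.1  0.2] w 85.2 g 0.0 q6 -27
grip 4.78 [513.7 -20.6  33.7] F [-1.4 -0.2  5.1] w 57.6 g 63.6 q6 -27
aligned 5.38 [530.2 -15.8  33.7] F [-4.3  1.   8.9] w 57.4 g 64.2 q6 -16
```

View pics/a.png

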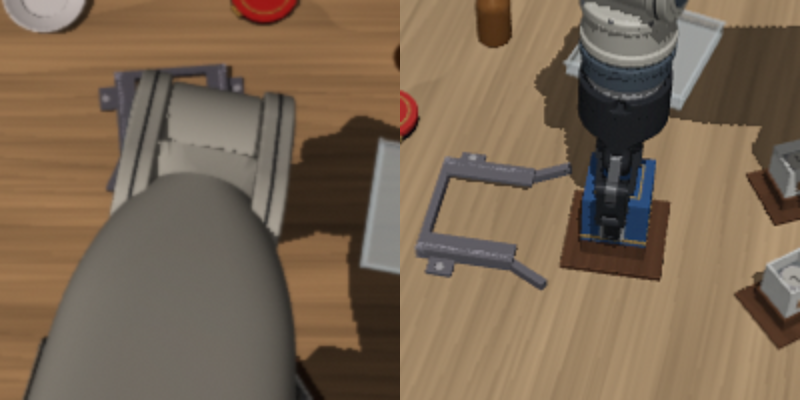

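The box is flat and aligned in front of the mouth, and lightly pressed down. Now I slide it home with a force stop.

```bash
python3 - <<'E'
from h import *
z=robot.state()["position"][2]-.2
for x in(-80,-45):
    print(robot.servo_line([*kp(x),z],feed=50,until_force=15)); st(x)
print(robot.servo_line([*kp(-8),z],feed=40,until_force=15)); st(-8)
print(robot.servo_line([*kp(10),z],feed=12,until_force=14)); st("home?")
p=np.array(robot.state()["position"][:2])-K; c,s=np.cos(KY),np.sin(KY); print("keeper xy",p@[c,s],p@[-s,c])
E
```

```text
True
-80 5.72 [530.3 -15.8  33.8] F [-2.5 -0.5  5.3] w 57.3 g 63.9 q6 -16
True
-45 6.05 [530.3 -15.7  33.9] F [-1.7  0.   5. ] w 57.4 g 63.8 q6 -16
True
-8 6.52 [530.4 -15.7  34. ] F [-2.8 -0.5  4.6] w 57.4 g 63.8 q6 -16
True
home? 8.0 [530.6 -15.7  34.2] F [-1.2 -0.9  5.8] w 57.5 g 63.9 q6 -16
keeper xy -121.97864328611435 0.0800239543497491
```

```bash
python3 - <<'E'
from h import *
z=34.4
robot.servo_line([*kp(-118),z],feed=20); st("a"); robot.sleep(.2); st("a")
print(robot.servo_line([*kp(-110),z],feed=20,until_force=25)); st("b")
E
```

```text
a 8.37 [534.8 -15.5  34.4] F [ 1.   0.1 -0.9] w 57.5 g 64.2 q6 -15
a 8.57 [534.6 -15.5  34.3] F [ 0.2 -0.4 -1.1] w 57.3 g 64.3 q6 -15
False
b 9.12 [542.6 -14.7  34.3] F [-1.4 -0.2 -0.4] w 57.0 g 64.7 q6 -15
```

Raising 0.4 mm relieved the downward preload and the box slides freely. Continuing.

```bash
python3 - <<'E'
from h import *
z=34.3
for x,f in((-75,40),(-40,40),(-10,40),(10,12)):
    r=robot.servo_line([*kp(x),z],feed=f,until_force=20 if x<0 else 14); print(r); st(x)
    if r: break
p=np.array(robot.state()["position"][:2])-K; c,s=np.cos(KY),np.sin(KY); print("keeper xy",p@[c,s],p@[-s,c])
import cv2
im=robot.read_camera("side")[...,::-1]; cv2.imwrite("pics/b.png",cv2.resize(im[200:320,230:400],None,fx=4,fy=4,interpolation=2))
E
```

```text
False
-75 10.14 [577.7 -11.7  34.3] F [-3.  -0.3  3.5] w 57.6 g 64.9 q6 -14
False
-40 11.17 [612.3  -8.7  34.4] F [-3.6 -0.9  5.2] w 57.4 g 65.0 q6 -13
False
-10 12.07 [642.2  -6.1  34.4] F [-4.3 -0.7  4.3] w 57.4 g 65.1 q6 -13
True
10 13.11 [652.9  -5.1  34.4] F [-2.1 -0.4  4.3] w 57.2 g 64.8 q6 -13
keeper xy 0.8059923695658578 0.03597914149190226
```

View pics/b.png

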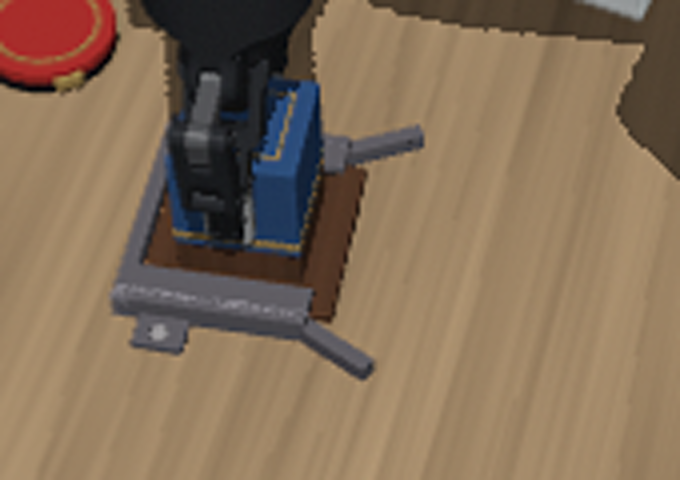

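The box is home: the contact stop came at keeper x ≈ 0.8, with the foot under both lips. Now I draw the lid straight up.

```bash
python3 - <<'E'
from h import *
p=np.array(robot.state()["position"])
for dz,f in((5,15),(12,15),(35,20),(62,30),(150,100)):
    robot.servo_line([p[0],p[1],p[2]+dz],feed=f); st(dz)
import cv2
ims=[]
for c in("top","side"):
    im=robot.read_camera(c)[...,::-1]; ims.append(cv2.resize(im[130:330,230:430],(400,400)))
cv2.imwrite("pics/c.png",np.hstack(ims))
E
```

```text
5 13.67 [652.   -5.1  38.3] F [ -2.8  -2.7 -11.1] w 57.4 g 66.3 q6 -13
12 14.28 [653.   -5.1  46.8] F [-2.9 -1.7 -7.4] w 57.2 g 66.4 q6 -13
35 15.58 [653.1  -5.   69.6] F [-0.8  0.8 -0.2] w 57.2 g 67.7 q6 -13
62 16.63 [652.8  -5.1  96.2] F [ 0.9  1.  -0.9] w 57.2 g 67.7 q6 -13
150 17.67 [652.6  -5.1 183.7] F [-0.2 -0.4 -0.5] w 57.4 g 67.7 q6 -13
```

View pics/c.png

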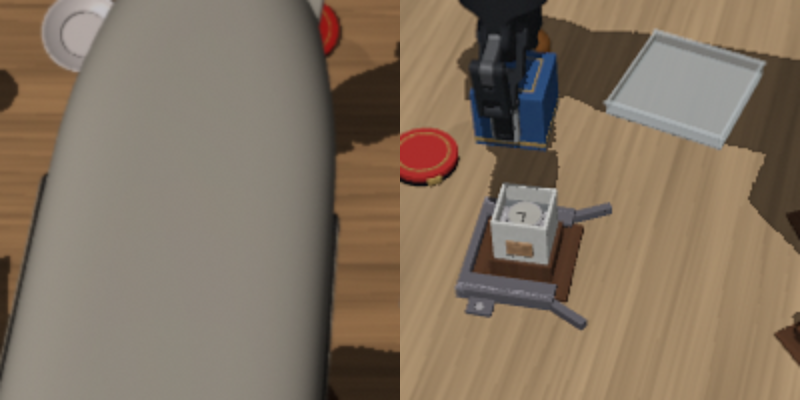

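The lid is off, level in the gripper, and the base is seated in the keeper. Now I place the lid in the empty tray.

```bash
python3 - <<'E'
from h import *
p=[554.0,-269.5]
_,y,q=best([*p,120],-.177); print(y,q)
robot.move_ptp([*p,150],R(y)); st()
robot.servo_line([*p,25],feed=80); st(25)
robot.sleep(.3)
print(robot.servo_line([*p,5],feed=10,until_force=4)); st("touch")
import cv2
im=robot.read_camera("side")[...,::-1]; cv2.imwrite("pics/d.png",cv2.resize(im[100:230,290:450],None,fx=4,fy=4,interpolation=2))
E
```

```text
2.964592653589793 [-33.7  24.   -1.5  64.5   0.  -23.6]
 18.87 [ 554.6 -268.7  150.2] F [-1.1  0.   0.1] w 57.3 g 67.9 q6 -24
25 20.57 [ 554.2 -269.7   25.5] F [ 1.1  0.2 -0.9] w 56.9 g 67.9 q6 -24
True
touch 22.2 [ 554.  -269.5   10.8] F [-0.5 -0.1  4.8] w 57.3 g 68.4 q6 -24
```

View pics/d.png

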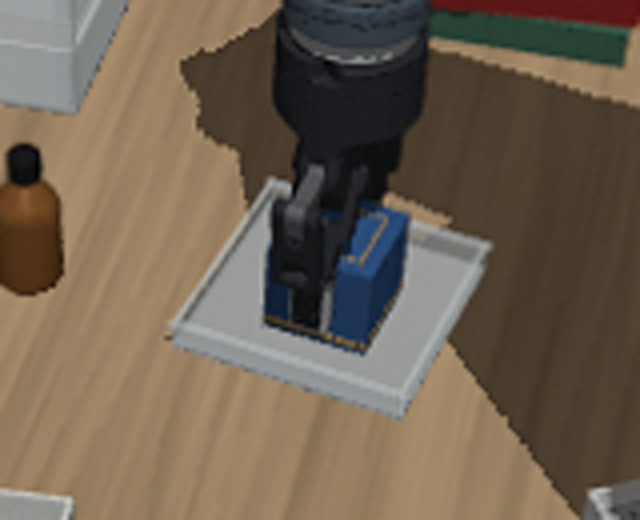

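The lid stands on the floor of the tray near its middle; contact came at the expected height. I release it and retreat.

```bash
python3 - <<'E'
from h import *
import cv2
robot.grip(72); st("open")
p=np.array(robot.state()["position"])
robot.servo_line([p[0],p[1],p[2]+10],feed=25); st()
robot.servo_line([p[0],p[1],200],feed=100); st()
robot.move_joints([65.9,14.8,1.2,76.4,0,81]); st()
ims=[]
for c in("top","side"):
    im=robot.read_camera(c)[...,::-1]; ims.append(cv2.resize(im[130:330,300:530] if c=="top" else im[120:320,250:480],(400,348)))
cv2.imwrite("pics/e.png",np.hstack(ims))
E
```

```text
open 22.55 [ 553.5 -269.1    9.9] F [0.7 0.2 0.2] w 72.0 g 0.0 q6 -24
 23.09 [ 553.5 -269.1   20.1] F [-0.5  0.  -0.4] w 72.0 g 0.0 q6 -24
 25.04 [ 553.3 -269.   199.4] F [-0.9 -0.6 -0.8] w 72.2 g 0.0 q6 -24
 28.18 [146.2 530.1 231.1] F [1.  0.5 0.8] w 71.9 g 0.0 q6 81
```

View pics/e.png

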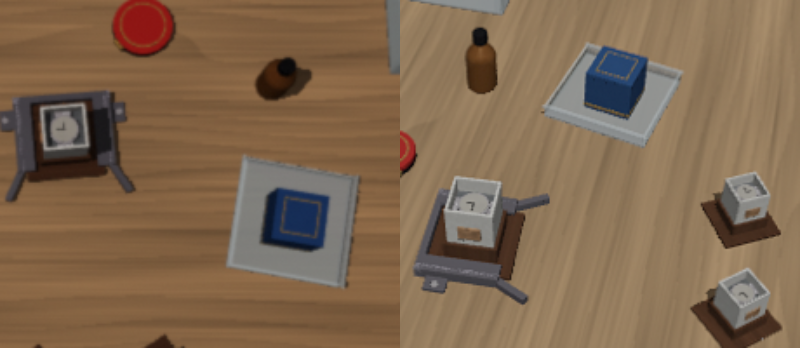

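The lid stands in the tray and the base is in the keeper. I check numerically that the base is still home.

```bash
python3 - <<'E'
from fit import *
from h import K,KY
im={c:robot.read_camera(c) for c in CAM}
old={c:cv2.cvtColor(cv2.imread(f"pics/{c}0.png"),cv2.COLOR_BGR2RGB) for c in CAM}
v=np.array([*K,1.,KY]); rois={}; ms={}
P=[box(-25,25,-25,25,26,74)]
for c in CAM:
    q=proj(c,pose(P[0],v)); a=(q.min(0)-8).astype(int); b=(q.max(0)+8).astype(int); rois[c]=(*a,*(b-a))
    m=mask(im[c],rois[c],(0,0,95),(179,55,255),9)
    cn=max(cv2.findContours((m>127).astype(np.uint8),0,2)[0],key=cv2.contourArea)
    m=np.zeros_like(m,dtype=np.uint8); cv2.fillConvexPoly(m,cv2.convexHull(cn),255); ms[c]=cv2.GaussianBlur(m,(0,0),3).astype(float)
for cs in(("top","side"),("top",),("side",)):
    w,f=fit(P,{c:ms[c] for c in cs},rois,v,None if len(cs)==2 else 1.)
    d=w[:2]-K; c,s=np.cos(KY),np.sin(KY); print(cs,w.round(2),round(f,3),"keeper x,y",d@[c,s],d@[-s,c])
# overlay predicted foot, at keeper x=+1 (red) and -2 (green)
ims=[]
for c in CAM:
    S_=6; x,y,w_,h=rois[c]; x-=20;y-=8;w_+=40;h+=30
    a=cv2.resize(im[c][y:y+h,x:x+w_,::-1],None,fx=S_,fy=S_,interpolation=2)
    for dx,col in((1,(0,0,255)),(-3,(0,255,0))):
        F=np.array([[-46+dx,-46,6],[-46+dx,46,6],[46+dx,46,6],[46+dx,-46,6]],float)
        q=(proj(c,pose(F,v))+.5-[x,y])*S_-.5; cv2.polylines(a,[np.int32(q)],True,col,1)
    ims.append(cv2.resize(a,(400,400)))
cv2.imwrite("pics/f.png",np.hstack(ims))
E
```

```text
('top', 'side') [ 6.5241e+02 -3.5800e+00  2.8900e+00  1.0000e-01] 0.113 keeper x,y 0.4462140470355782 1.5885447420909233
('top',) [ 6.5561e+02 -3.2500e+00  1.0000e+00  1.1000e-01] 0.144 keeper x,y 3.666468934143305 1.635974205369442
('side',) [ 6.5289e+02 -5.4100e+00  1.0000e+00  8.0000e-02] 0.082 keeper x,y 0.7675117699253705 -0.27910828528399967
```

View pics/f.png

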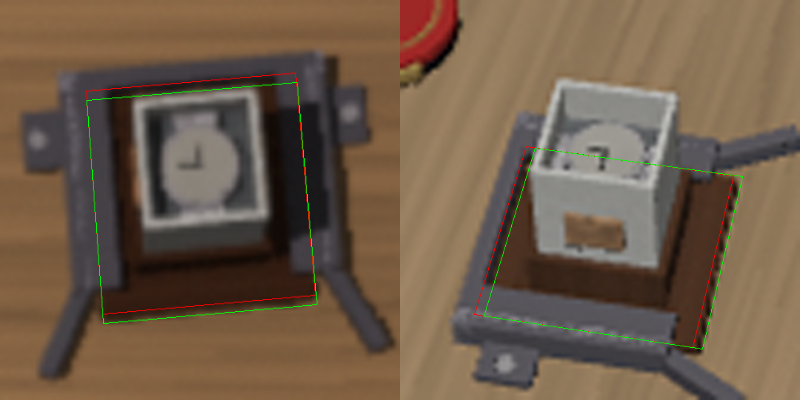

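The base fits at about home, but it may have slipped back 1–2 mm during the draw. I nudge it gently home with closed fingers on the plinth.

```bash
python3 - <<'E'
from h import *
robot.grip(0)
_,y,q=best([*kp(-85),120],KY)
robot.move_ptp([*kp(-85),150],R(y)); robot.servo_line([*kp(-85),20],feed=100,until_force=8); st("low")
r=robot.servo_line([*kp(-46),20],feed=30,until_force=10); st(r)
if not r: r=robot.servo_line([*kp(-28),20],feed=10,until_force=10); st(r)
p=np.array(robot.state()["position"][:2])-K; print("x",p@[np.cos(KY),np.sin(KY)])
robot.servo_line([*kp(-85),20],feed=60); robot.servo_line([*kp(-85),180],feed=120)
robot.move_joints([65.9,14.8,1.2,76.4,0,81]); st()
import cv2
ims=[]
for c in("top","side"):
    im=robot.read_camera(c)[...,::-1]; ims.append(cv2.resize(im[130:330,280:530] if c=="top" else im[120:320,230:480],(400,320)))
cv2.imwrite("pics/g.png",np.hstack(ims))
E
```

```text
low 32.97 [567.8 -12.6  20.6] F [-0.5  1.4 -0.1] w -0.2 g 0.0 q6 -15
False 34.42 [606.1  -9.2  20. ] F [ 0.3 -0.7 -1.1] w -0.0 g 0.0 q6 -14
True 35.29 [611.4  -8.6  19.4] F [ 0.4 -0.1 -0.5] w 0.1 g 0.0 q6 -14
x -40.833860376520555
 40.11 [146.2 530.  231.1] F [ 0.2 -0.7 -0.3] w -0.2 g 0.0 q6 81
```

View pics/g.png

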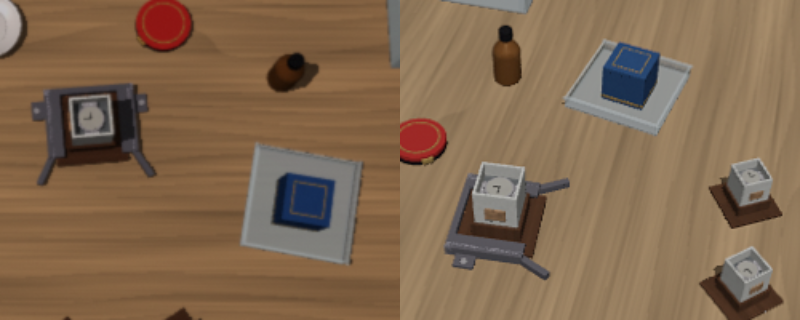

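```bash
python3 -c "
from bench import robot
print(robot.finish_job())"
```

```text
the job is handed in; nothing more can be done
None
```

I handed the job in at about 40 s: the box base is in the keeper within about 1–2 mm of its back stop, by camera and touch, and the lid stands upright, mouth down, in the empty tray, with nothing else visibly moved.

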